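# Reset the focusing collar and lock it again

## Task

On the slide-copying stage, loosen the brass lock ring until the black focusing collar is free, turn the collar until its red pointer stands at the green tab, then tighten the ring again by feel so that the collar is clamped firmly but not overtightened (about 0.2 N m beyond the ring's own free drag). Never turn the collar while it is clamped, leave the other things on the desk where they are, and let go of the stage at the end.

Things in the scene. Friction and masses are not known exactly. Their poses are not given: they have to be found in the camera images.
- stage: Focusing stage fixed to the desk, place and yaw vary: 135 x 135 x 12 mm aluminium base, white scale disc (112 mm across, top 16 mm above the desk), vertical 20 mm steel post, top 82 mm above the desk. On it from below, all on one vertical axis: black collar, steel washer, brass lock ring. Origin: underside centre, on that axis; z up.
- collar: Black knurled round drum, 56 mm diameter, 20 to 52 mm above the desk. Origin on the axis at 36 mm; x points along its red pointer, a 4 mm wide arm at its foot (19 to 22 mm up; keep fingertips above). Free, it turns with 0.1 N m and stays put. Its bearing face sinks on a thread as it turns counter-clockwise, so the ring then bites farther clockwise than before.
- lock_ring: Brass knurled ring, 44 mm diameter, 58 to 78 mm above the desk; origin on the axis at 68 mm, turns with it. Counter-clockwise from above loosens: starts tight, free after 0.55 rad at most, 1.5 rad more possible. Free, it drags with a steady 0.4 N m either way; once it bites, tightening torque rises 0.5 N m per rad above that. Right: 0.1 to 0.28 N m above the drag; released, it stays.
- washer: The thin steel washer, 41 mm across, 3 mm thick, about 53 mm above the desk under the lock ring, keyed to the post so that it does not turn; the ring presses it on the collar (0.1 N m of ring torque above the drag = 17 N), and it moves up 6 mm per rad of loosening. Origin on the axis at its middle.
- pointer_tip (a point): The outer end of the red pointer on the collar, 52 mm from the axis, about 20 mm above the desk. Its x axis points outwards along the pointer.
- tab_mark (a point): Top inner end of the green tab (14 x 5 mm, top 22 mm above the desk) on the rim of the scale disc, 56 mm from the axis. Its x axis points outwards from the axis; the pointer is right when its tip lies on this line. The tab stands 0.4 to 1.5 rad counter-clockwise (from above) of the pointer at the start; do not push it.
- zoom_lens: Bystander: compact black zoom lens standing on the desk, 68 mm diameter, 72 mm high; origin at its underside.
- jar: Bystander: glass jar with a hinged lid, 83 mm diameter, 101 mm high; origin at its underside.
- lens_hood: Bystander: black plastic lens hood, 88 mm diameter, 40 mm high, standing on its narrow end; origin at its underside.
- filter_ring: Bystander: metal filter ring lying flat near the stage, 62 mm diameter, 8 mm high; origin at its underside.
- lens_cap: Bystander: black lens cap lying flat near the stage, 60 mm diameter, 9 mm high; origin at its underside.
- l_bracket: Bystander: aluminium L-bracket, 90 x 36 mm foot with a 66 mm high upright; origin at its underside.
- screwdriver: Bystander: 150 mm screwdriver lying near the stage; origin at its underside.
Things that resemble listed ones, but are neither listed nor needed, are in the scene too. What is shaped like the stage but purple is not meant.

How it is judged:
On the way, in this order (a step that is already met when the one before it is completed fails the run):
1. the lock ring is loosened: the washer no longer presses on the collar (contact force between washer and collar below 1 N), for 0.2 s.
2. with the collar still free, its pointer stands at the green tab (within 3.5 mm sideways) (contact force between washer and collar below 1 N and y of pointer_tip in the frame of tab_mark between -0.0035 and 0.0035 m and horizontal distance between pointer_tip and tab_mark below 0.012 m), for 0.2 s.
3. the lock ring is tightened: the washer clamps the collar with more than 15 N (contact force between washer and collar above 15 N), for 0.2 s.
At the end, for the whole second after the job is handed in: The pointer's tip stands within 3.5 mm sideways of the middle line of the green tab, the lock ring is tight so that the washer presses on the collar with 15 to 50 N, and ring and collar are at rest (contact force between washer and collar between 15 and 50 N and y of pointer_tip in the frame of tab_mark between -0.0035 and 0.0035 m and horizontal distance between pointer_tip and tab_mark below 0.012 m and angular speed of each of collar, lock_ring below 0.05 rad/s); the robot touches nothing.
It fails at once if the collar is turned while clamped (faster than 0.2 rad/s with more than 15 N on it) (contact force between washer and collar above 15 N and angular speed of collar above 0.2 rad/s).
It fails at once if the lock ring is overtightened: more than 60 N on the collar (contact force between washer and collar above 60 N).
It fails at once if a bystander is moved more than 20 mm (distance of any of zoom_lens, jar, lens_hood, filter_ring, lens_cap, l_bracket, screwdriver from where it was at the start of the episode above 0.02 m).
It also fails if it takes over 72 s, if anything falls off the work surface, if the arm or the gripper's body presses on something with over 40 N, if the wrist force passes 120 N, or if a joint passes its speed limit or range.

## Robot

A 6-joint arm with a two-finger parallel gripper is mounted at the origin on the work surface. World frame = base frame: x ahead of the robot, y to its left, z up, the work surface at z = 0. Lengths are in m, angles in rad, forces in N, time in s.
With the tool pointing down it reaches from about 0.25 to 0.775 m from the base axis. Payload 4 kg.
Tool frame: the origin (TCP) lies at the very end of the fingers, on their centre line; the grasp point (between the pads) lies 19 mm behind it; z points along the fingers, y is the direction in which the jaws open and shut (so a half turn about z gives the same grasp; the last joint's range is limited). The gripper opens to 94 mm and grips with 3 to 60 N. Pads are 16 mm wide; open, the fingers measure 119 mm over their backs; the gripper's body (75 mm by 177 mm) begins 78 mm behind the grasp point.
Start: joints at [-0.103, 0.087, 1.371, -0, 1.684, -0.103], TCP at [0.55, -0, 0.206] pointing down, gripper open.
Joint ranges: [-3.1, 3.1], [-0.76, 2.03], [0.27, 2.55], [-1.08, 4.22], [0.17, 2.65], [-2.57, 2.57]. Speed limits (rad/s): [2.79, 2.79, 3.14, 3.14, 3.14, 3.14].

## Interface

Orientations are given as [roll, pitch, yaw] about the fixed x, y, z axes, in that order (R = Rz(yaw) Ry(pitch) Rx(roll)).
In Python, from bench import robot, snapshot, models gives the robot as it stands.
- The arm moves only by the tool arm_command, never from a script. Its argument "commands" is text: rows parted by semicolons, each of 7 numbers parted by spaces: the shift along the tool's x, y, z in mm, then the turn, a rotation vector about the tool's x, y, z in degrees, then the opening, from 0 (shut) to 1 (fully open). In form: tx ty tz rx ry rz hand; .... A call has 1 to 12 rows; each row shifts and turns the pose as measured when the row begins, along the tool's axes as they then stand; what a row does not reach is not made up. A row lasts 1/8 s, in which the tool goes at most 62.5 mm and 10.7 degrees, less where a joint would pass 70% of its speed; a pose out of reach is approached as far as the arm can. A call is refused whole if a number of a shift passes 62.5 or a number of a turn 10.7, either way. A call with a gripper value outside its range is refused whole. The fingers move at their own pace and stop on an object; the grip force is fixed at half the most. Time passes only in rows, so rows that do not move let the fingers close. It gives the time, the measured TCP pose, the force and the opening at its end, in the units of the state.
- robot.get_obs(): the state, without advancing time (a new reading comes with each control period).
- snapshot(name): name is "scene" or "side" or "wrist"; returns a dict with "img" (420x560x3 uint8, blue, green, red), "camera_matrix" (3x3 intrinsics, pixels), "origin" and "rotation" of the camera in the world. Camera axes: x right, y down, z forward; pixel columns grow to the right and rows downward; lengths in m; the calibration is good to about 2 mm. A picture is of the moment at which its call begins. There is no depth.
- robot.close_job(): hands the job in, once; it reports no verdict.
Trained networks look in a picture, given as the dict that the camera call returned (one of the last four; its "shot" number tells which), for a name from the list of things; names that differ only in an ending like _2 or _b are one class to them, and where a whole thing is asked for, a point or a joint stands for the part that bears it (a point fixed in the world has none). Each returns a list of dicts, best first, with "conf" (0 to 1); they miss things now and then, are a little off and sometimes report something else, mostly with a low value. They report only what shows in the picture. A call takes as long as a camera call. They do not tell look-alikes from the thing itself.
- models.spot_in(query, picture): "bbox" ([left, top, width, height] as shares, 0 to 1, of the picture: columns of its width, rows of its height, round what is visible of it).
- models.tip_of(query, picture): "centre" ([column, row] as shares, 0 to 1, of the picture: columns of its width, rows of its height: a listed point, or the origin of a listed thing).
The state is a dict: "time": time; "joint_positions": joint angles; "qvel": joint speeds; "joint_torque": joint torques, N m; "tool_pos": TCP position; "ee_rot": TCP orientation; "wrist_force": force on the tool from outside, world axes, zero at the start; "wrist_torque": the same for the moment, N m; "width": finger opening in m.
Only numpy, scipy, OpenCV 4.12 (cv2) and the standard library are available. Lean on these libraries where they do the work, as an engineer would, in place of code of your own. Each camera call takes 0.05 s, during which the arm holds its last target. There are 200 camera calls.

## Working session

There is one attempt and no reset: what is moved stays moved. The work goes in short steps, Python scripts to look and compute and a tool call to move; the robot and the scene stay as the last step left them, time stands still between calls to the robot, and variables do not carry over. Pictures are saved under pics/ and viewed, about 8 in all and at most 12, crops included, and the job is handed in when it is done.

Besides the shell and the picture viewer there is one more tool, called after "Emit:" by a JSON object that holds its "api" and its "payload", one argument or row to a line. arm_command: Moves the arm, as the interface text tells. Its arguments: {"type":"object","properties":{"commands":{"type":"string"}},"required":["commands"]}

```bash
mkdir -p pics && cat > h.py <<'E'
import numpy as np, cv2, sys
from bench import robot, snapshot, models
def px(c): return np.array([c[0]*560, c[1]*420])
def onplane(p,u,z):
    K=np.array(p["camera_matrix"]);R=np.array(p["rotation"]);o=np.array(p["origin"])
    if R.shape!=(3,3):
        from scipy.spatial.transform import Rotation as Q; R=Q.from_euler('xyz',R).as_matrix()
    d=R@np.linalg.inv(K)@np.array([u[0],u[1],1.]); return o+d*(z-o[2])/d[2]
def proj(p,X):
    K=np.array(p["camera_matrix"]);R=np.array(p["rotation"]);o=np.array(p["origin"])
    c=K@(R.T@(np.array(X)-o)); return c[:2]/c[2]
E
python3 - <<'E'
from h import *
for n in ("scene","side"):
    p=snapshot(n); cv2.imwrite(f"pics/{n}0.png",p["img"])
    print(n,np.round(p["origin"],3))
    for q,z in (("stage",0),("lock_ring",.068),("collar",.036),("pointer_tip",.02),("tab_mark",.022)):
        for r in models.tip_of(q,p)[:3]:
            u=px(r["centre"]);print(q,round(r["conf"],2),u.round(0),onplane(p,u,z).round(3))
o=robot.get_obs();print(o)
a=cv2.imread("pics/scene0.png");b=cv2.imread("pics/side0.png")
cv2.imwrite("pics/both.png",np.vstack([a,b])[:, :] if 0 else cv2.resize(np.hstack([a,b]),(800,300)))
E
```

```text
scene [1.08  0.456 0.829]
stage 0.88 [313. 314.] [0.656 0.232 0.   ]
stage 0.63 [255. 234.] [ 0.565 -0.03   0.   ]
stage 0.62 [324. 201.] [0.337 0.035 0.   ]
lock_ring 0.87 [314. 299.] [0.659 0.23  0.068]
lock_ring 0.67 [325. 184.] [0.341 0.032 0.068]
lock_ring 0.53 [256. 220.] [ 0.569 -0.019  0.068]
collar 0.83 [314. 307.] [0.658 0.232 0.036]
collar 0.71 [254. 227.] [ 0.569 -0.027  0.036]
collar 0.52 [325. 194.] [0.346 0.039 0.036]
pointer_tip 0.81 [323. 207.] [0.378 0.058 0.02 ]
pointer_tip 0.68 [247. 243.] [ 0.613 -0.015  0.02 ]
pointer_tip 0.62 [307. 330.] [0.705 0.249 0.02 ]
tab_mark 0.67 [416. 297.] [0.476 0.393 0.022]
tab_mark 0.5 [270. 237.] [0.56  0.018 0.022]
tab_mark 0.38 [303. 326.] [0.704 0.237 0.022]
side [0.28  0.685 0.906]
stage 0.85 [350. 271.] [ 0.339  0.032 -0.   ]
stage 0.75 [190. 297.] [0.661 0.237 0.   ]
stage 0.59 [266. 227.] [ 0.579 -0.022  0.   ]
lock_ring 0.8 [190. 278.] [0.656 0.23  0.068]
lock_ring 0.7 [353. 255.] [0.339 0.033 0.068]
collar 0.57 [349. 264.] [0.343 0.036 0.036]
collar 0.56 [269. 214.] [ 0.578 -0.036  0.036]
collar 0.53 [192. 284.] [0.658 0.
[... 186 characters left out ...]
.716 0.247 0.022]
{'time': 0.6, 'joint_positions': array([-1.03126734e-01,  8.71836595e-02,  1.37067598e+00,  1.99876281e-06,
        1.68356305e+00, -1.03118246e-01]), 'qvel': array([-0.00014854,  0.00012189, -0.00130976,  0.00098911, -0.00040684,
       -0.00179079]), 'joint_torque': array([-1.05394400e-03, -3.39784884e+01, -3.02415025e+01,  7.17484206e-02,
        2.37263984e-02,  1.32722036e-05]), 'tool_pos': array([ 5.50039977e-01, -2.27604362e-05,  2.05527022e-01]), 'ee_rot': array([3.14142338e+00, 1.55202887e-05, 1.57078806e+00]), 'wrist_force': array([-0.12716556, -0.17137277, -0.19253722]), 'wrist_torque': array([-0.04934927,  0.02569143,  0.01840205]), 'width': 0.09410930728663633}
```

View pics/scene0.png

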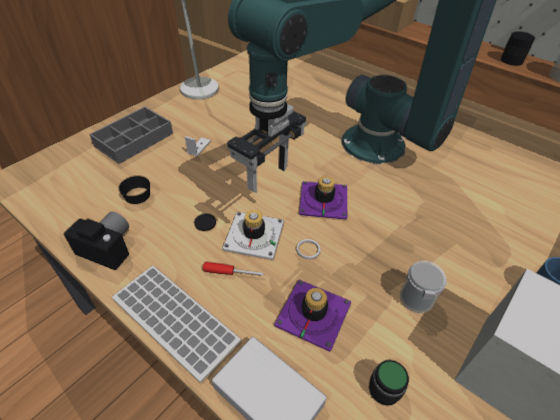

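The white stage (axis near pixel 254,232) is the real one. The two purple ones, near (325,195) and (314,312), are decoys. Its pointer faces the viewer at about (249,243) and the tab is at about (272,241). Next I'll look with the wrist camera.

```bash
python3 - <<'E'
from h import *
p=snapshot("wrist"); cv2.imwrite("pics/w0.png",p["img"])
print(np.round(p["origin"],3),np.round(p["rotation"],3))
for q,z in (("stage",0),("lock_ring",.068),("collar",.036),("washer",.053),("pointer_tip",.02),("tab_mark",.022)):
    for r in models.tip_of(q,p)[:2]:
        u=px(r["centre"]);print(q,round(r["conf"],2),u.round(0),onplane(p,u,z).round(4))
E
```

```text
[0.55  0.081 0.384] [ 2.863e+00 -0.000e+00 -1.000e-03]
stage 0.61 [300. 200.] [ 0.5724 -0.0263  0.    ]
stage 0.56 [109. 153.] [0.3364 0.0339 0.    ]
lock_ring 0.88 [ 78. 160.] [0.3409 0.0356 0.068 ]
lock_ring 0.76 [300. 217.] [ 0.5693 -0.0263  0.068 ]
collar 0.74 [300. 209.] [ 0.5706 -0.0277  0.036 ]
collar 0.66 [ 96. 156.] [0.3412 0.0355 0.036 ]
pointer_tip 0.86 [339. 186.] [ 0.6177 -0.003   0.02  ]
pointer_tip 0.85 [137. 130.] [0.384  0.0625 0.02  ]
tab_mark 0.65 [137. 128.] [0.3844 0.0655 0.022 ]
tab_mark 0.53 [335. 186.] [ 0.6137 -0.0027  0.022 ]
```

View pics/w0.png

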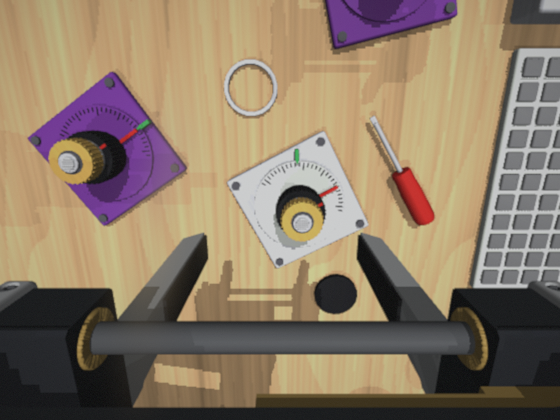

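The wrist picture shows the white stage with the ring top at (302,222), the pointer tip at (338,186) and the green tab at about (297,156). The networks took the pointer for the tab, so I'll segment both marks by colour.

```bash
cat >> h.py <<'E'
def marks(p,ax,show=True):
    """angles of pointer (red) and tab (green) about axis ax, by colour, near the stage"""
    hsv=cv2.cvtColor(p["img"],cv2.COLOR_BGR2HSV); out={}
    H,S,V=[hsv[...,i].astype(int) for i in range(3)]
    for n,m,z,r0,r1 in (("red",((H<8)|(H>172))&(S>140)&(V>60),.0215,.030,.0535),("green",(H>45)&(H<85)&(S>100)&(V>40),.022,.054,.073)):
        ys,xs=np.nonzero(m); P=np.array([onplane(p,(x,y),z)[:2] for x,y in zip(xs,ys)]).reshape(-1,2)-ax
        r=np.hypot(*P.T); k=(r>r0)&(r<r1); c=P[k].mean(0) if k.any() else np.zeros(2)
        out[n]=np.degrees(np.arctan2(c[1],c[0])); 
        if show: print(n,k.sum(),"angle",out[n].round(2),"r",r[k].min().round(4),r[k].max().round(4),"c",(c+ax).round(4))
    return out
E
python3 - <<'E'
from h import *
p=snapshot("wrist")
marks(p,np.array([.571,-.0268]))
E
```

```text
red 48 angle 27.49 r 0.0304 0.0501 c [ 0.6069 -0.0081]
green 44 angle 94.25 r 0.0543 0.0683 c [0.5665 0.0342]
```

Emit:
{"api": "arm_command", "payload": {
  "commands": "-13.5 10.5 0 0 0 0 1; -13.5 10.5 25 0 0 0 1; 0 0 0 0 0 0 1; 0 0 0 0 0 0 1"
}}

```text
time: 1.5
tool_pos: [0.5735, -0.0296, 0.1814]
ee_rot: [3.139, 0.001, 1.57]
wrist_force: [0.2, -1.0, 0.3]
width: 0.0935
```

```bash
python3 - <<'E'
from h import *
p=snapshot("wrist"); cv2.imwrite("pics/w1.png",p["img"])
for q,z in (("lock_ring",.068),("collar",.036),("stage",0),("pointer_tip",.02)):
    for r in models.tip_of(q,p)[:2]:
        u=px(r["centre"]);print(q,round(r["conf"],2),u.round(0),onplane(p,u,z).round(4))
marks(p,np.array([.571,-.0268]))
o=robot.get_obs();print(o["tool_pos"],o["ee_rot"],o["wrist_torque"])
print(proj(p,[.571,-.0268,.082]),proj(p,[.571,-.0268,.022]))
E
```

```text
lock_ring 0.94 [281. 197.] [ 0.572  -0.0268  0.068 ]
lock_ring 0.89 [ 29. 132.] [0.3413 0.0349 0.068 ]
collar 0.57 [ 51. 132.] [0.3378 0.034  0.036 ]
collar 0.55 [278. 193.] [ 0.5694 -0.031   0.036 ]
stage 0.85 [281. 182.] [ 0.5721 -0.0265  0.    ]
stage 0.84 [ 77. 129.] [0.342  0.0346 0.    ]
pointer_tip 0.75 [ 97. 100.] [0.3813 0.0652 0.02  ]
pointer_tip 0.71 [320. 164.] [ 0.6152 -0.002   0.02  ]
red 55 angle 27.24 r 0.03 0.0501 c [ 0.6065 -0.0085]
green 50 angle 94.09 r 0.0549 0.0675 c [0.5666 0.0343]
[ 0.57310847 -0.02906232  0.18126923] [3.13873703e+00 1.06207232e-03 1.57109711e+00] [ 0.01733945 -0.00837465 -0.0037959 ]Traceback (most recent call last):
  File "<stdin>", line 8, in <module>
  File "h.py", line 11, in proj
    c=K@(R.T@(np.array(X)-o)); return c[:2]/c[2]
      ~^^~~~~~~~~~~~~~~~~~~~~
ValueError: matmul: Input operand 1 does not have enough dimensions (has 0, gufunc core with signature (n?,k),(k,m?)->(n?,m?) requires 1)
```

View pics/w1.png

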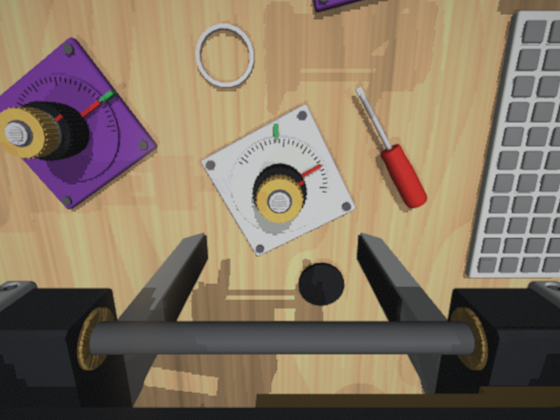

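The picture agrees with the axis estimate of (0.5715, -0.0267). The pointer is at 27.3° and the tab at 94.1°, so the collar has to turn 66.8° counter-clockwise. I'll lower to the ring.

Emit:
{"api": "arm_command", "payload": {
  "commands": "2.4 -1.5 30 0 0 0 1; 0 0 30 0 0 0 1; 0 0 30 0 0 0 1; 0 0 15 0 0 0 1; 0 0 0 0 0 0 1; 0 0 0 0 0 0 1"
}}

```text
time: 2.5
tool_pos: [0.5749, -0.0257, 0.0793]
ee_rot: [3.128, 0.002, 1.573]
wrist_force: [0.9, 0.1, -0.1]
width: 0.0942
```

Emit:
{"api": "arm_command", "payload": {
  "commands": "-1 -3.4 10 0.8 0 0 1; 0 0 10 0 0 0 1; 0 0 0 0 0 0 1; 0 0 0 0 0 0 1"
}}

```text
time: 3.0
tool_pos: [0.573, -0.0272, 0.0604]
ee_rot: [3.139, 0.003, 1.573]
wrist_force: [0.1, 0.3, 0.1]
width: 0.0941
```

```bash
cat > o.py <<'E'
from h import *
o=robot.get_obs()
for k in("time","tool_pos","ee_rot","wrist_force","wrist_torque","width"):print(k,np.round(o[k],4))
print("yaw deg",np.degrees(o["ee_rot"][2]).round(2),"q6",o["joint_positions"][5].round(3))
E
python3 o.py
```

```text
time 3.0
tool_pos [ 0.573  -0.0272  0.0604]
ee_rot [3.1390e+00 3.0000e-03 1.5732e+00]
wrist_force [0.1478 0.3265 0.0908]
wrist_torque [ 0.0284  0.0057 -0.0394]
width 0.0941
yaw deg 90.14 q6 -0.147
```

Emit:
{"api": "arm_command", "payload": {
  "commands": "0.5 -1.5 3 0 0 0 0.6; 0 0 0 0 0 0 0.5; 0 0 0 0 0 0 0.4; 0 0 0 0 0 0 0.3; 0 0 0 0 0 0 0.3; 0 0 0 0 0 0 0.3; 0 0 0 0 0 0 0.3; 0 0 0 0 0 0 0.3"
}}

```text
time: 4.0
tool_pos: [0.5711, -0.0267, 0.0578]
ee_rot: [3.14, 0.003, 1.573]
wrist_force: [-0.0, 0.4, -0.1]
width: 0.0434
```

```bash
python3 o.py
```

```text
time 4.0
tool_pos [ 0.5711 -0.0267  0.0578]
ee_rot [3.1395 0.0032 1.5732]
wrist_force [-0.0488  0.4187 -0.133 ]
wrist_torque [-0.0215  0.2277  0.0055]
width 0.0434
yaw deg 90.14 q6 -0.146
```

Gripped the ring (43.4 mm wide, little force). I'll start loosening, counter-clockwise, which is negative tool rz.

Emit:
{"api": "arm_command", "payload": {
  "commands": "0 0 0 0 0 0 0; 0 0 0 0 0 -3 0; 0 0 0 0 0 -3 0; 0 0 0 0 0 -3 0; 0 0 0 0 0 -3 0"
}}

```text
time: 4.62
tool_pos: [0.5705, -0.0267, 0.0578]
ee_rot: [3.141, 0.003, 1.786]
wrist_force: [-1.7, -0.3, 0.7]
width: 0.0432
```

```bash
python3 o.py
```

```text
time 4.625
tool_pos [ 0.5705 -0.0267  0.0578]
ee_rot [3.1414e+00 2.6000e-03 1.7858e+00]
wrist_force [-1.6684 -0.2665  0.731 ]
wrist_torque [-0.026   0.242  -0.3022]
width 0.0432
yaw deg 102.32 q6 -0.359
```

Emit:
{"api": "arm_command", "payload": {
  "commands": "0 0 0 0 0 -4 0; 0 0 0 0 0 -4 0; 0 0 0 0 0 -4 0; 0 0 0 0 0 -4 0"
}}

```text
time: 5.12
tool_pos: [0.5698, -0.027, 0.0578]
ee_rot: [-3.14, 0.001, 2.069]
wrist_force: [-1.0, 0.4, 1.1]
width: 0.0434
```

```bash
python3 o.py|tail -4
```

```text
wrist_force [-0.9659  0.407   1.0702]
wrist_torque [ 0.0305  0.216  -0.422 ]
width 0.0434
yaw deg 118.55 q6 -0.643
```

Emit:
{"api": "arm_command", "payload": {
  "commands": "0 0 0 0 0 -4 0; 0 0 0 0 0 -4 0; 0 0 0 0 0 -4 0; 0 0 0 0 0 -4 0"
}}

```text
time: 5.62
tool_pos: [0.5691, -0.0274, 0.0578]
ee_rot: [-3.139, -0.0, 2.352]
wrist_force: [-1.4, 0.5, 0.7]
width: 0.0437
```

```bash
python3 o.py|tail -4
```

```text
wrist_force [-1.4192  0.5475  0.7227]
wrist_torque [ 0.005   0.094  -0.3816]
width 0.0437
yaw deg 134.76 q6 -0.928
```

Emit:
{"api": "arm_command", "payload": {
  "commands": "0 0 0 0 0 -4 0; 0 0 0 0 0 -4 0; 0 0 0 0 0 -4 0; 0 0 0 0 0 -4 0"
}}

```text
time: 6.12
tool_pos: [0.5686, -0.028, 0.0578]
ee_rot: [-3.139, -0.002, 2.635]
wrist_force: [-1.6, -0.4, 1.0]
width: 0.0433
```

```bash
python3 o.py|tail -4; python3 -c "
from h import *
p=snapshot('wrist');cv2.imwrite('pics/w2.png',p['img'])"
```

```text
wrist_force [-1.5712 -0.3656  0.9815]
wrist_torque [ 0.0213  0.1494 -0.4167]
width 0.0433
yaw deg 150.97 q6 -1.212
```

View pics/w2.png

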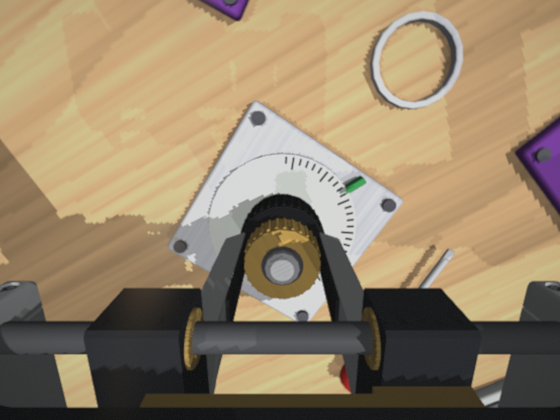

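The ring turned 1.06 rad and the torque levelled off at about 0.4 N m, so it is free. The view shows the ring gripped at (283,255), with the tab at (355,184) and the pointer hidden. I'll open, unwind and re-measure.

Emit:
{"api": "arm_command", "payload": {
  "commands": "0 0 0 0 0 0 1; 0 0 0 0 0 0 1; 0 0 0 0 0 0 1; 0 0 0 0 0 0 1; 0 0 0 0 0 10 1; 0 0 0 0 0 10 1; 0 0 0 0 0 10 1; 0 0 0 0 0 10 1; 0 0 0 0 0 10 1; 0 0 0 0 0 10 1; 0 0 0 0 0 0 1; 0 0 0 0 0 0 1"
}}

```text
time: 7.68
tool_pos: [0.57, -0.0276, 0.058]
ee_rot: [3.142, 0.001, 1.557]
wrist_force: [0.4, -0.1, -0.3]
width: 0.0942
```

```bash
python3 o.py; python3 -c "
from h import *
p=snapshot('wrist');cv2.imwrite('pics/w3.png',p['img']);marks(p,np.array([.5715,-.0267]))
for q,z in (('lock_ring',.068),('collar',.036),('stage',0)):
    for r in models.tip_of(q,p)[:1]:
        u=px(r['centre']);print(q,round(r['conf'],2),u.round(0),onplane(p,u,z).round(4))
"
```

```text
time 7.675
tool_pos [ 0.57   -0.0276  0.058 ]
ee_rot [3.1415e+00 1.2000e-03 1.5571e+00]
wrist_force [ 0.4474 -0.0735 -0.3349]
wrist_torque [-0.0063 -0.047   0.0086]
width 0.0942
yaw deg 89.21 q6 -0.133
red 143 angle 27.79 r 0.0302 0.0496 c [ 0.6067 -0.0081]
green 131 angle 94.52 r 0.054 0.0681 c [0.5667 0.0342]
lock_ring 0.57 [283. 259.] [ 0.5699 -0.0303  0.068 ]
stage 0.65 [284. 218.] [ 0.5714 -0.0277  0.    ]
```

Emit:
{"api": "arm_command", "payload": {
  "commands": "0.8 1.2 15 0 0 0 1; 0 0 14 0 0 0 1; 0 0 0 0 0 0 1; 0 0 0 0 0 0 0.6; 0 0 0 0 0 0 0.4; 0 0 0 0 0 0 0.4; 0 0 0 0 0 0 0.4; 0 0 0 0 0 0 0.3; 0 0 0 0 0 0 0.3; 0 0 0 0 0 0 0.3"
}}

```text
time: 9.12
tool_pos: [0.5711, -0.0268, 0.0266]
ee_rot: [-3.141, 0.001, 1.557]
wrist_force: [-0.3, -0.7, -1.0]
width: 0.0555
```

```bash
python3 o.py
```

```text
time 9.125
tool_pos [ 0.5711 -0.0268  0.0266]
ee_rot [-3.1412e+00  1.0000e-03  1.5565e+00]
wrist_force [-0.3093 -0.7001 -1.035 ]
wrist_torque [-0.018   0.0237  0.0288]
width 0.0555
yaw deg 89.18 q6 -0.131
```

Emit:
{"api": "arm_command", "payload": {
  "commands": "0 0 0 0 0 -3 0; 0 0 0 0 0 -6 0; 0 0 0 0 0 -6 0; 0 0 0 0 0 -6 0; 0 0 0 0 0 -6 0; 0 0 0 0 0 -6 0; 0 0 0 0 0 -6 0; 0 0 0 0 0 -6 0; 0 0 0 0 0 -6 0; 0 0 0 0 0 -6 0; 0 0 0 0 0 0 0"
}}

```text
time: 10.5
tool_pos: [0.5689, -0.028, 0.0266]
ee_rot: [-3.138, -0.003, 2.579]
wrist_force: [-0.8, 0.4, -0.6]
width: 0.0554
```

```bash
python3 o.py
```

```text
time 10.5
tool_pos [ 0.5689 -0.028   0.0266]
ee_rot [-3.1378e+00 -3.1000e-03  2.5787e+00]
wrist_force [-0.8417  0.4016 -0.6066]
wrist_torque [ 0.2269 -0.1738  0.0875]
width 0.0554
yaw deg 147.75 q6 -1.155
```

Emit:
{"api": "arm_command", "payload": {
  "commands": "0 0 0 0 0 -4 0; 0 0 0 0 0 -4 0; 0 0 0 0 0 0 0; 0 0 0 0 0 0 0"
}}

```text
time: 11.0
tool_pos: [0.5687, -0.0283, 0.0266]
ee_rot: [-3.138, -0.004, 2.714]
wrist_force: [-0.6, -0.6, -1.4]
width: 0.0557
```

```bash
python3 o.py; python3 -c "
from h import *
p=snapshot('wrist');cv2.imwrite('pics/w4.png',p['img']);marks(p,np.array([.5715,-.0267]))"
```

```text
time 11.0
tool_pos [ 0.5687 -0.0283  0.0266]
ee_rot [-3.138  -0.0038  2.7141]
wrist_force [-0.6047 -0.6459 -1.3589]
wrist_torque [ 0.1898 -0.1419  0.0617]
width 0.0557
yaw deg 155.51 q6 -1.291
red 197 angle 98.01 r 0.03 0.0497 c [0.5659 0.0131]
green 219 angle 96.45 r 0.0541 0.067 c [0.5647 0.0334]
```

View pics/w4.png

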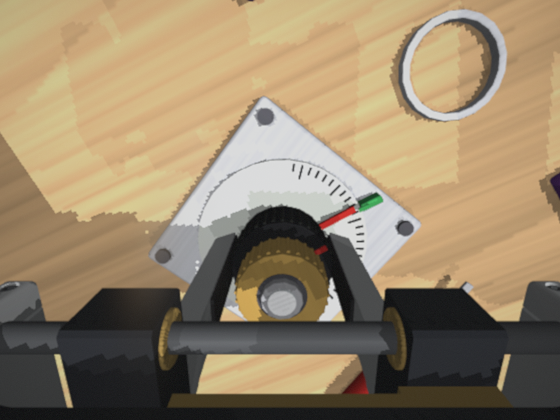

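The picture shows the pointer (322,228 to 355,208) in line with the tab (360–382, 202), agreeing to within about 0.5° once the frame offset is taken out. I'll release the collar, rise to the ring and regrip.

Emit:
{"api": "arm_command", "payload": {
  "commands": "0 0 0 0 0 0 1; 0 0 0 0 0 0 1; 0 0 0 0 0 0 1; 0 0 -16 0 0 0 1; 0 0 -15 0 0 0 1; 0 0 0 0 0 0 1; 0 0 0 0 0 0 1"
}}

```text
time: 11.92
tool_pos: [0.5701, -0.0282, 0.0617]
ee_rot: [-3.139, -0.0, 2.713]
wrist_force: [0.0, 0.3, -1.5]
width: 0.0938
```

```bash
python3 o.py; python3 -c "
from h import *
p=snapshot('wrist');cv2.imwrite('pics/w5.png',p['img']);marks(p,np.array([.569,-.0275]))"
```

```text
time 11.925
tool_pos [ 0.5701 -0.0282  0.0617]
ee_rot [-3.1390e+00 -5.0000e-04  2.7127e+00]
wrist_force [ 0.0088  0.2808 -1.4818]
wrist_torque [ 0.1213 -0.0718  0.0043]
width 0.0938
yaw deg 155.43 q6 -1.289
red 140 angle 94.16 r 0.0301 0.0502 c [0.5661 0.0128]
green 150 angle 93.64 r 0.054 0.0679 c [0.5651 0.0333]
```

Emit:
{"api": "arm_command", "payload": {
  "commands": "0 0 4 0 0 0 1; 0 0 0 0 0 0 0.6; 0 0 0 0 0 0 0.4; 0 0 0 0 0 0 0.3; 0 0 0 0 0 0 0; 0 0 0 0 0 0 0; 0 0 0 0 0 0 0; 0 0 0 0 0 0 0"
}}

```text
time: 12.98
tool_pos: [0.569, -0.0284, 0.0558]
ee_rot: [-3.138, -0.003, 2.713]
wrist_force: [-0.4, -0.4, -0.8]
width: 0.0436
```

```bash
python3 o.py
```

```text
time 12.975
tool_pos [ 0.569  -0.0284  0.0558]
ee_rot [-3.1375 -0.0033  2.7125]
wrist_force [-0.4192 -0.3531 -0.7587]
wrist_torque [ 0.0142 -0.0528  0.0255]
width 0.0436
yaw deg 155.42 q6 -1.289
```

Emit:
{"api": "arm_command", "payload": {
  "commands": "0 0 0 0 0 3 0; 0 0 0 0 0 4 0; 0 0 0 0 0 4 0; 0 0 0 0 0 4 0; 0 0 0 0 0 4 0"
}}

```text
time: 13.6
tool_pos: [0.5694, -0.0278, 0.0558]
ee_rot: [-3.137, -0.001, 2.376]
wrist_force: [-0.3, -1.2, -0.3]
width: 0.0432
```

```bash
python3 o.py
```

```text
time 13.6
tool_pos [ 0.5694 -0.0278  0.0558]
ee_rot [-3.1375e+00 -1.1000e-03  2.3764e+00]
wrist_force [-0.2807 -1.2176 -0.3356]
wrist_torque [ 0.0051 -0.0713  0.3912]
width 0.0432
yaw deg 136.16 q6 -0.952
```

Emit:
{"api": "arm_command", "payload": {
  "commands": "0 0 0 0 0 4 0; 0 0 0 0 0 4 0; 0 0 0 0 0 4 0; 0 0 0 0 0 4 0"
}}

```text
time: 14.1
tool_pos: [0.5699, -0.0274, 0.0557]
ee_rot: [-3.138, 0.001, 2.093]
wrist_force: [-0.0, 0.4, 0.1]
width: 0.0433
```

```bash
python3 o.py|tail -4
```

```text
wrist_force [-0.0164  0.3719  0.1222]
wrist_torque [-0.051  -0.009   0.3814]
width 0.0433
yaw deg 119.91 q6 -0.667
```

Emit:
{"api": "arm_command", "payload": {
  "commands": "0 0 0 0 0 4 0; 0 0 0 0 0 4 0; 0 0 0 0 0 4 0"
}}

```text
time: 14.48
tool_pos: [0.5704, -0.0272, 0.0557]
ee_rot: [-3.139, 0.002, 1.88]
wrist_force: [0.5, -0.0, -0.8]
width: 0.0434
```

```bash
python3 o.py|tail -4
```

```text
wrist_force [ 0.5344 -0.0086 -0.7641]
wrist_torque [-0.0573 -0.0436  0.4401]
width 0.0434
yaw deg 107.72 q6 -0.454
```

Emit:
{"api": "arm_command", "payload": {
  "commands": "0 0 0 0 0 4 0; 0 0 0 0 0 4 0"
}}

```text
time: 14.72
tool_pos: [0.5707, -0.0272, 0.0558]
ee_rot: [-3.14, 0.003, 1.738]
wrist_force: [0.2, -1.6, 0.5]
width: 0.0435
```

```bash
python3 o.py|tail -4
```

```text
wrist_force [ 0.1573 -1.6174  0.5067]
wrist_torque [-0.0917 -0.0157  0.3572]
width 0.0435
yaw deg 99.59 q6 -0.312
```

Emit:
{"api": "arm_command", "payload": {
  "commands": "0 0 0 0 0 4 0; 0 0 0 0 0 4 0"
}}

```text
time: 14.98
tool_pos: [0.571, -0.0272, 0.0558]
ee_rot: [-3.141, 0.004, 1.596]
wrist_force: [0.8, -1.4, -0.6]
width: 0.0431
```

```bash
python3 o.py|tail -4
```

```text
wrist_force [ 0.8011 -1.4044 -0.6123]
wrist_torque [-0.0274  0.037   0.3825]
width 0.0431
yaw deg 91.46 q6 -0.169
```

Emit:
{"api": "arm_command", "payload": {
  "commands": "0 0 0 0 0 4 0; 0 0 0 0 0 4 0"
}}

```text
time: 15.22
tool_pos: [0.5714, -0.0272, 0.0558]
ee_rot: [3.141, 0.004, 1.454]
wrist_force: [0.2, -1.3, 0.3]
width: 0.0435
```

```bash
python3 o.py|tail -4
```

```text
wrist_force [ 0.1888 -1.3389  0.2818]
wrist_torque [-0.0358  0.1276  0.396 ]
width 0.0435
yaw deg 83.33 q6 -0.027
```

Emit:
{"api": "arm_command", "payload": {
  "commands": "0 0 0 0 0 4 0; 0 0 0 0 0 4 0"
}}

```text
time: 15.48
tool_pos: [0.5717, -0.0273, 0.0558]
ee_rot: [3.139, 0.004, 1.313]
wrist_force: [0.1, -0.3, -0.7]
width: 0.0436
```

```bash
python3 o.py|tail -4
```

```text
wrist_force [ 0.1462 -0.2698 -0.6779]
wrist_torque [-0.0036  0.0643  0.351 ]
width 0.0436
yaw deg 75.2 q6 0.115
```

Free drag averages about 0.385 N m and there is no bite yet.

Emit:
{"api": "arm_command", "payload": {
  "commands": "0 0 0 0 0 4 0; 0 0 0 0 0 4 0"
}}

```text
time: 15.72
tool_pos: [0.572, -0.0273, 0.0558]
ee_rot: [3.138, 0.004, 1.17]
wrist_force: [0.3, -0.7, 0.0]
width: 0.0435
```

```bash
python3 o.py|tail -4
```

```text
wrist_force [ 0.2684 -0.7468  0.0063]
wrist_torque [-0.0584  0.1704  0.3931]
width 0.0435
yaw deg 67.06 q6 0.257
```

Emit:
{"api": "arm_command", "payload": {
  "commands": "0 0 0 0 0 4 0; 0 0 0 0 0 4 0"
}}

```text
time: 15.98
tool_pos: [0.5722, -0.0275, 0.0557]
ee_rot: [3.137, 0.004, 1.028]
wrist_force: [1.0, -0.7, 0.5]
width: 0.0432
```

```bash
python3 o.py|tail -4
```

```text
wrist_force [ 1.0454 -0.7397  0.4592]
wrist_torque [0.0513 0.1407 0.3764]
width 0.0432
yaw deg 58.93 q6 0.399
```

Emit:
{"api": "arm_command", "payload": {
  "commands": "0 0 0 0 0 4 0; 0 0 0 0 0 4 0"
}}

```text
time: 16.23
tool_pos: [0.5725, -0.0277, 0.0557]
ee_rot: [3.136, 0.003, 0.887]
wrist_force: [0.6, -1.1, -0.5]
width: 0.0439
```

```bash
python3 o.py|tail -4
```

```text
wrist_force [ 0.5805 -1.1197 -0.5287]
wrist_torque [-0.0131  0.1577  0.4649]
width 0.0439
yaw deg 50.8 q6 0.541
```

Emit:
{"api": "arm_command", "payload": {
  "commands": "0 0 0 0 0 4 0"
}}

```text
time: 16.35
tool_pos: [0.5726, -0.0278, 0.0557]
ee_rot: [3.135, 0.003, 0.816]
wrist_force: [-0.0, -0.4, -0.2]
width: 0.0435
```

```bash
python3 o.py|tail -3
```

```text
wrist_torque [0.0466 0.1664 0.5621]
width 0.0435
yaw deg 46.74 q6 0.612
```

Emit:
{"api": "arm_command", "payload": {
  "commands": "0 0 0 0 0 4 0"
}}

```text
time: 16.48
tool_pos: [0.5727, -0.0279, 0.0557]
ee_rot: [3.135, 0.003, 0.745]
wrist_force: [0.2, -1.5, 0.3]
width: 0.0435
```

```bash
python3 o.py|tail -3
```

```text
wrist_torque [0.0732 0.212  0.5703]
width 0.0435
yaw deg 42.69 q6 0.683
```

Emit:
{"api": "arm_command", "payload": {
  "commands": "0 0 0 0 0 4 0"
}}

```text
time: 16.6
tool_pos: [0.5728, -0.0281, 0.0557]
ee_rot: [3.134, 0.002, 0.675]
wrist_force: [1.4, -1.8, -0.3]
width: 0.0431
```

```bash
python3 o.py|tail -3
```

```text
wrist_torque [0.0467 0.1756 0.5607]
width 0.0431
yaw deg 38.65 q6 0.754
```

Bite was at about 61° yaw. The last readings average 0.565 N m, about 0.18 above the drag, and the angle fit gives about 0.195 (33 N), so it's in the band. I'll release, rise and check.

Emit:
{"api": "arm_command", "payload": {
  "commands": "0 0 0 0 0 0 0; 0 0 0 0 0 0 1; 0 0 0 0 0 0 1; 0 0 0 0 0 0 1; 0 0 0 0 0 0 1; 0 0 -30 0 0 0 1; 0 0 -50 0 0 0 1; 0 0 -40 0 0 0 1; 0 0 0 0 0 -10 1; 0 0 0 0 0 -10 1; 0 0 0 0 0 -10 1; 0 0 0 0 0 -10 1"
}}

```text
time: 18.1
tool_pos: [0.5726, -0.0266, 0.1801]
ee_rot: [3.137, 0.005, 1.398]
wrist_force: [0.4, 0.3, 0.2]
width: 0.0937
```

Emit:
{"api": "arm_command", "payload": {
  "commands": "0 0 0 0 0 -10 1; 0 0 0 0 0 0 1; 0 0 0 0 0 0 1"
}}

```text
time: 18.48
tool_pos: [0.5726, -0.0265, 0.1801]
ee_rot: [3.137, 0.006, 1.574]
wrist_force: [-0.1, -0.3, -0.0]
width: 0.0938
```

```bash
python3 o.py; python3 -c "
from h import *
p=snapshot('wrist');cv2.imwrite('pics/w6.png',p['img']);marks(p,np.array([.5715,-.0267]));marks(p,np.array([.5700,-.0275]))
s=snapshot('scene')['img'];cv2.imwrite('pics/s6.png',s)
cv2.imwrite('pics/c6.png',np.hstack([cv2.resize(p['img'][90:270,180:380],(400,360)),cv2.resize(s[140:340,160:360],(360,360))]))"
```

```text
time 18.475
tool_pos [ 0.5726 -0.0265  0.1801]
ee_rot [3.1373 0.0058 1.5744]
wrist_force [-0.1006 -0.3367 -0.0296]
wrist_torque [-0.0248 -0.0488  0.0044]
width 0.0938
yaw deg 90.21 q6 -0.146
red 50 angle 97.37 r 0.0306 0.0502 c [0.5664 0.0129]
green 51 angle 94.47 r 0.0542 0.0677 c [0.5668 0.034 ]
red 53 angle 95.13 r 0.0302 0.0508 c [0.5664 0.0123]
green 51 angle 93.02 r 0.0549 0.0684 c [0.5668 0.034 ]
```

View pics/c6.png

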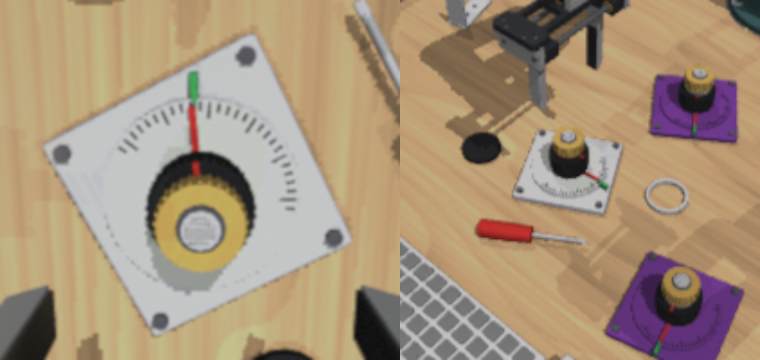

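Both views show the pointer meeting the tab, and nothing nearby has moved. At this height the colour angles differ by 2–3°, while the closer shot gave 0.5°, so I'll measure once more from closer.

Emit:
{"api": "arm_command", "payload": {
  "commands": "0 0 40 0 0 0 1; 0 0 40 0 0 0 1; 0 0 25 0 0 0 1; 0 0 0 0 0 0 1; 0 0 0 0 0 0 1"
}}

```text
time: 19.2
tool_pos: [0.5749, -0.0274, 0.075]
ee_rot: [3.132, 0.006, 1.57]
wrist_force: [0.4, 1.0, -0.1]
width: 0.0938
```

```bash
python3 o.py|head -3; python3 - <<'E'
from h import *
p=snapshot('wrist');cv2.imwrite('pics/w7.png',p['img'])
hsv=cv2.cvtColor(p["img"],cv2.COLOR_BGR2HSV);H,S,V=[hsv[...,i].astype(int) for i in range(3)]
def pts(m,z):
    ys,xs=np.nonzero(m);return np.array([onplane(p,(x,y),z)[:2] for x,y in zip(xs,ys)])
for A in ([.5706,-.0283],[.5715,-.0267]):
    A=np.array(A)
    R=pts(((H<8)|(H>172))&(S>140)&(V>60),.0215)-A; G=pts((H>45)&(H<85)&(S>100)&(V>40),.022)-A
    r=np.hypot(*R.T);g=np.hypot(*G.T);G=G[(g>.054)&(g<.073)];a=G.mean(0);a/=np.hypot(*a)
    n=np.array([-a[1],a[0]])
    for lo,hi in ((.03,.036),(.036,.042),(.042,.047),(.047,.053)):
        k=(r>lo)&(r<hi); print(lo,k.sum(),"sideways mm",(R[k]@n*1e3).mean().round(2))
    G=G@np.array([a,n]).T; h=G[:,0]<np.median(G[:,0]); print("tab inner/outer half sideways",(G[h,1].mean()*1e3).round(2),(G[~h,1].mean()*1e3).round(2))
marks(p,np.array([.5706,-.0283]))
cv2.imwrite('pics/c7.png',cv2.resize(p['img'][100:310,160:400],(720,630))[:600])
E
```

```text
time 19.2
tool_pos [ 0.5749 -0.0274  0.075 ]
ee_rot [3.1323 0.0064 1.57  ]
0.03 32 sideways mm 1.31
0.036 35 sideways mm 1.61
0.042 32 sideways mm 1.75
0.047 24 sideways mm 1.91
tab inner/outer half sideways 0.05 -0.05
0.03 32 sideways mm 1.92
0.036 36 sideways mm 2.01
0.042 31 sideways mm 2.07
0.047 17 sideways mm 2.14
tab inner/outer half sideways 0.12 -0.12
red 123 angle 95.82 r 0.0305 0.0514 c [0.5665 0.0124]
green 117 angle 93.54 r 0.0542 0.0695 c [0.5667 0.034 ]
```

View pics/c7.png

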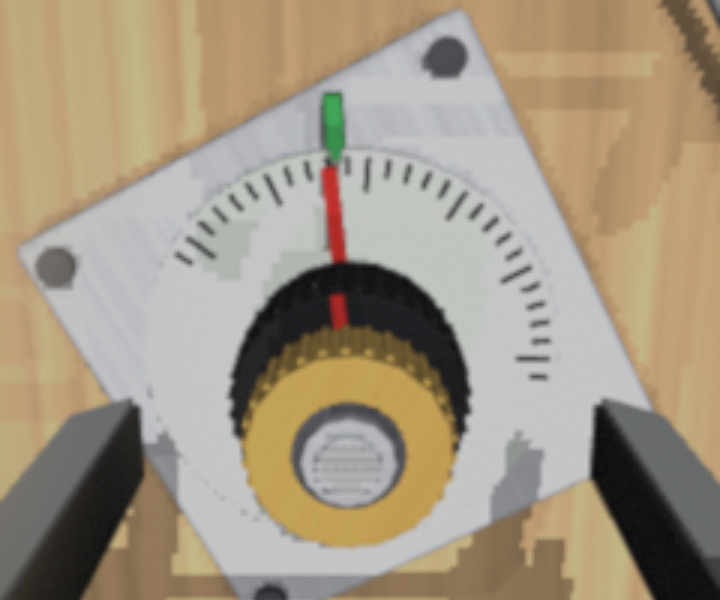

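The close view shows the pointer tip at (330,168) against the tab's inner end at (335,160), about 1.3–2.1 mm sideways and inside the 3.5 mm limit. I'll retract and hand in.

Emit:
{"api": "arm_command", "payload": {
  "commands": "0 0 -40 0 0 0 1; 0 0 -50 0 0 0 1; 0 0 0 0 0 0 1; 0 0 0 0 0 0 1"
}}

```text
time: 19.75
tool_pos: [0.5757, -0.027, 0.1725]
ee_rot: [3.125, 0.008, 1.569]
wrist_force: [-0.6, 1.0, -0.4]
width: 0.094
```

```bash
python3 o.py && python3 -c "
from h import *
print(robot.close_job())"
```

```text
time 19.75
tool_pos [ 0.5757 -0.027   0.1725]
ee_rot [3.1248 0.0075 1.5691]
wrist_force [-0.5867  1.0345 -0.3962]
wrist_torque [ 0.006   0.0033 -0.0057]
width 0.094
yaw deg 89.9 q6 -0.141
the job is handed in; nothing more can be done
None
```

I handed the job in at 19.75 s. The ring was loosened and retightened, the pointer stands at the green tab, and the gripper is open and clear of the stage. No verdict was reported.

- **Loosening:** I turned the ring 1.06 rad counter-clockwise. The torque levelled off at about 0.4 N m, so the ring was free.
- **Collar:** I turned the free collar 66° counter-clockwise to the tab.
- **Tightening:** Free drag on the way back averaged about 0.385 N m. The ring bit at about 61° tool yaw, and I stopped about 22° later. The last three readings averaged about 0.565 N m, roughly 0.18 N m above the drag. The angle past the bite gives about 0.195 N m. Together that means about 30–33 N on the collar, estimated from torque because the clamp force is not measured directly. Single torque readings scattered by about 0.03–0.05 N m.
- **Pointer checks disagreed:** The shot just after the collar turn showed 0.5° of error. The last shots showed 2–3°, with the tip about 1.3–2.1 mm past the tab line. That is inside the 3.5 mm limit, so I did not redo it.
- **Bystanders:** Those near the stage looked unmoved in the last scene crop. I did not check the others after the moves.

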